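# Clamp the loose side of the coffee-pod box

## Robot

A 7-joint arm with a two-finger parallel gripper is mounted at the origin on a cart in front of the work surface, level with it; the furniture and walls round the work are solid. World frame = base frame: x ahead of the robot, y to its left, z up, the work surface at z = 0. Lengths are in m, angles in rad, forces in N, time in s.
With the tool pointing down it reaches from about 0.425 to 0.8 m from the base axis. Payload 8.3 kg.
Tool frame: the origin (TCP) lies at the very end of the fingers, on their centre line; the grasp point (between the pads) lies 19 mm behind it; z points along the fingers, y is the line along which they close (so a half turn about z gives the same grasp; the last joint's range is limited). The gripper opens to 85 mm and grips with 20 to 120 N. Pads are 22 mm wide; open, the fingers measure 114 mm over their backs; the gripper's body (76 mm by 85 mm) begins 54 mm behind the grasp point. The pads swing forward as they close: fully open they stand 13 mm farther back than shut.
Start: joints at [1.277, 0.383, 0.016, 1.37, -0.006, 1.388, -0.046], TCP at [0.143, -0.608, 0.231] pointing down, gripper open.
Joint ranges: [-2.95, 2.95], [-0.25, 2.06], [-1.52, 1.56], [0.18, 2.33], [-1.44, 4.58], [0.02, 2.06], [-3.01, 3.01]. Speed limits (rad/s): [2.39, 2.39, 3.01, 3.01, 3.14, 3.14, 3.14].

## Interface

Orientations are given as [roll, pitch, yaw] about the fixed x, y, z axes, in that order (R = Rz(yaw) Ry(pitch) Rx(roll)).
In Python, from station import env gives the robot as it stands.
- The arm moves only by the shell command python3 -m handwheel 'ROWS' [OPENING] [FORCE]. ROWS is JSON, a list of rows, each a list of 2 entries, a list of its own where there are three numbers: the shift along the tool's x, y, z in units of 25 mm (1.0 is 25 mm), then the turn about the tool's z in units of 5 degrees (1.0 is 5 degrees). In form: [[[dx, dy, dz], twist], ...]. A call has 1 to 8 rows; each row shifts and turns the commanded pose from where the row before left it, along the tool's axes as they then stand; what a row does not reach is not made up. A row lasts 1/12 s, in which the tool goes at most 41.7 mm and 7.16 degrees, less where a joint would pass 70% of its speed; a pose out of reach is approached as far as the arm can. A call is refused whole if a number of a shift passes 1 or a number of a turn 1, either way. A call with a gripper value outside its range is refused whole. OPENING is the closure, from 0 (fully open) to 1 (shut), set as the call begins (- or left out, the last holds). The fingers move at their own pace and stop on an object; FORCE is the grip in N (left out, the last holds). Time passes only in rows, so rows that do not move let the fingers close. It gives the time, the measured TCP pose, the force, the opening and the grip force at its end, in the units of the state.
- env.read_state(): the state, without advancing time (a new reading comes with each control period).
- env.snapshot(name): name is "scene" or "top" or "wrist"; returns a dict with "color" (384x512x3 uint8, red, green, blue), "range_z" (384x512 float32, m along the optical axis (not along the pixel's ray), 0 where there is no reading), "fov_y" (degrees; the focal length in pixels is half the picture's height over the tangent of half this angle, whatever the lens; pixels are square), "cx", "cy" (the principal point, pixels), "R" (3x3) and "t" (3): a world point X has camera coordinates R X + t; the wrist camera has in their place "tool_from_camera" (4x4, takes a point from camera to tool coordinates, whose origin is the TCP and whose axes are the flange's). Camera axes: x right, y down, z forward; pixel columns grow to the right and rows downward; lengths in m; the calibration is good to about 2 mm. A picture is of the moment at which its call begins: read the wrist's pose just before it.
- env.sign_off(): hands the job in; it is judged then, once.
The state is a dict: "time": time; "joint_positions": joint angles; "qvel": joint speeds; "tau": joint torques, N m; "position": TCP position; "eef_rot": TCP orientation; "force": force on the tool from outside, world axes, zero at the start; "torque": the same for the moment, N m; "grip_width": finger opening in m; "gripper_force": force on a finger pad.
Only numpy, scipy, OpenCV 4.12 (cv2) and the standard library are available. Lean on these libraries where they do the work, as an engineer would, in place of code of your own. Each camera call takes 0.05 s, during which the arm holds its last target. There are 200 camera calls.

## Task

The loose side panel of the little wooden drawer box has just been glued and the caulk-gun style clamp hooked over the box. First pull the drawer out to its stop so that the glue cannot stick it shut, then pump the clamp's trigger until its sprung foot has pressed the panel fully home, with the foot's spring shortened by about 4 mm; one full squeeze more would crush the thin panel. Finish while holding: keep the trigger squeezed and the foot pressing until the end, the drawer still out, and do not knock the things standing round about.

Things in the scene. Friction and masses are not known exactly. Their poses are not given: they have to be found in the camera images.
- pod_box: Light wooden box with one drawer, 130 mm deep (x) x 130 wide (y) x 72 high; heavy, does not move. Origin: centre of its underside. Its own x points to its back, so the drawer opens towards its -x; its own +y is the side that the clamp's far jaw bears on, its own -y side is the loose panel.
- drawer_knob (a point): Centre of the dark turned wooden knob on the drawer's front: 26 mm across, its axis level along the box's x, standing 32 mm out from the front; this point is 23 mm out from the front face, 45 mm above the worktop (27 mm below the box's top). Free space of 60 mm to both sides.
- drawer (a joint): How far the drawer is out, m: 0 shut, 0.070 at its stop. Runs along the box's -x; needs 2 to 3 N; stays where it is left.
- clamp: One-hand clamp like a caulk gun, hooked over the box; does not shift. Steel spine over the box (top 91 mm high), far jaw on the box's +y side; on the -y side a housing with black upright handle and aluminium trigger, and a toothed push rod with bent tail. Origin: on the worktop below the housing's front; own +y: the way the rod pushes (towards the box).
- handle_grip (a point): Middle of the upright handle's gripping part, 135 mm above the worktop; the handle does not move. 20 mm thick along the clamp's y, 25 mm wide, from 95 to 174 mm high. Over handle and trigger: 58 mm at rest (at the trigger's top, 54 mm at this height), 36 mm with the trigger fully squeezed. The housing below ends 96 mm above the worktop.
- trigger_grip (a point): Middle of the trigger bar, 135 mm above the worktop at rest: 10 mm thick along the clamp's y, 20 mm wide, top at 152 mm. At rest it stands 38 mm (between centres) from the handle on the box's side, leaning 0.25 rad towards the box. It swings on a pin 54 mm below and is squeezed towards the handle (clamp's -y) by 18 mm at this point.
- trigger (a joint): Angle of the trigger, rad: 0 let go, 0.32 fully squeezed. A spring returns it (2 to 5 N at the grip; up to 15 N when the foot presses). Each full stroke pushes the rod on by one tooth, 6 mm (the first stroke may start with up to 6 mm empty). Let fully back, it takes the next tooth while a second pawl keeps the rod; let go in mid-stroke, the part stroke is lost.
- push_rod (a joint): How far the push rod is advanced, m, 0 to 0.056; it starts somewhere from 0.003 to 0.0215. The foot touches the panel as it stands at about 0.030.
- foot (a joint): How far the foot's spring is shortened, m: 0 free, 0.014 solid. The spring takes 4 N per mm, so this tells the pressure on the panel: wanted 2.5 to 7 mm (10 to 28 N), crushed from 8.5 mm (34 N).
- foot_face (a point): Centre of the foot's round rubber face, 32 mm across, 38 mm above the worktop, on the end of the push rod; a bare coil spring sits behind it.
- panel_face (a point): Centre of the outer face of the loose side panel (130 x 72 mm, 8 mm thick, wood), on the box's -y side.
- side_panel (a joint): How far the loose panel has been pressed in, m: 0 standing 4 mm off the box on its dowels, 0.004 home. It yields to 1 to 3 N until it is home.
- mug: Light blue mug, 82 mm across and 91 high, a bystander at the left; origin: centre of its underside. Leave it alone.
- small_bottle: Small white plastic bottle, 36 mm across and 65 high, a bystander behind the clamp; origin: centre of its underside. Leave it alone.
- tape: Roll of masking tape lying flat, 104 mm across and 25 high, a bystander on the black cooktop; origin: centre of its underside. Leave it alone.
- jam: Jam jar with a white lid, 65 mm across and 94 high, a bystander behind the clamp; origin: centre of its underside. Leave it alone.

How it is judged:
By the outcome, as a careful person would: the job done as asked, in the order asked, and still so for the second after the job is handed in, while the arm keeps its last pose, push and grip.
It also fails if it takes over 54 s, if anything falls off the work surface, if the arm or the gripper's body presses on something with over 40 N, if the wrist force passes 120 N, or if a joint passes its speed limit or range.

## Working session

There is one attempt and no reset: what is moved stays moved. The work goes in short steps, Python scripts to look and compute and a shell command to move; the robot and the scene stay as the last step left them, time stands still between calls to the robot, and variables do not carry over. Pictures are saved under pics/ and viewed, at most 10 in all, crops included, and the job is handed in when it is done.

```bash
ls; mkdir -p pics; cat > h.py <<'E'
import numpy as np, cv2
from station import env
def snap(n):
    d=env.snapshot(n); np.savez('/tmp/%s.npz'%n,**d); return d
def cloud(d):
    h,w=d['range_z'].shape; f=h/2/np.tan(np.radians(d['fov_y'])/2)
    v,u=np.mgrid[:h,:w]; z=d['range_z']
    P=np.stack([(u-d['cx'])/f*z,(v-d['cy'])/f*z,z],-1)
    if 'R' in d: return (P-d['t'])@np.array(d['R'])
    return P
E
python3 - <<'E'
from h import *
s=env.read_state(); print({k:np.round(v,3) for k,v in s.items()})
for n in('scene','top'):
    d=snap(n); cv2.imwrite('pics/%s0.png'%n,cv2.resize(d['color'][:,:,::-1],(800,600)))
E
```

```text
pics
{'time': np.float64(0.0), 'joint_positions': array([ 1.277,  0.384,  0.016,  1.371, -0.006,  1.388, -0.047]), 'qvel': array([ 0.   ,  0.001, -0.001,  0.001,  0.   ,  0.   , -0.   ]), 'tau': array([-0.0000e+00, -6.2760e+01,  8.4400e-01, -3.7182e+01,  1.6000e-02,
        1.4000e-02, -0.0000e+00]), 'position': array([ 0.143, -0.608,  0.23 ]), 'eef_rot': array([-3.14 ,  0.   ,  0.231]), 'force': array([ 0.958, -0.26 ,  0.071]), 'torque': array([-0.003, -0.022, -0.001]), 'gripper_force': np.float64(0.0), 'grip_width': np.float64(0.086)}
```

View pics/scene0.png

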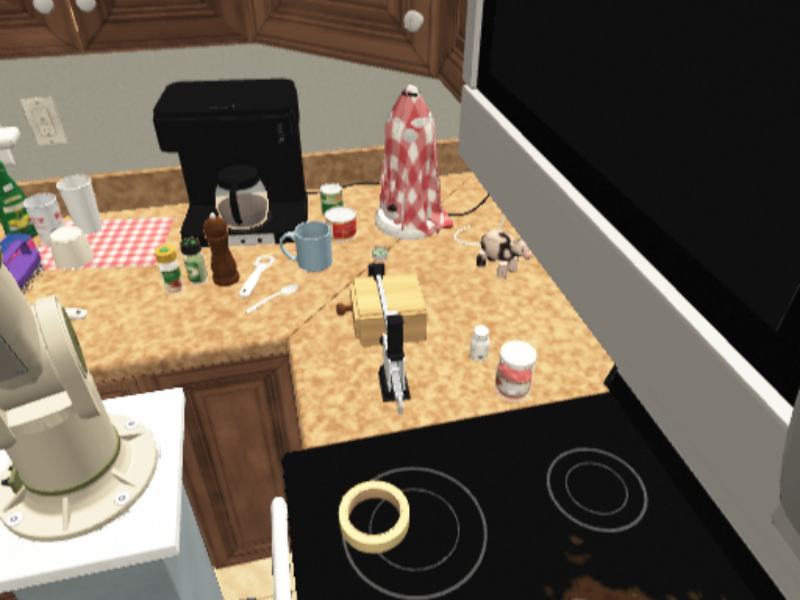

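View pics/top0.png

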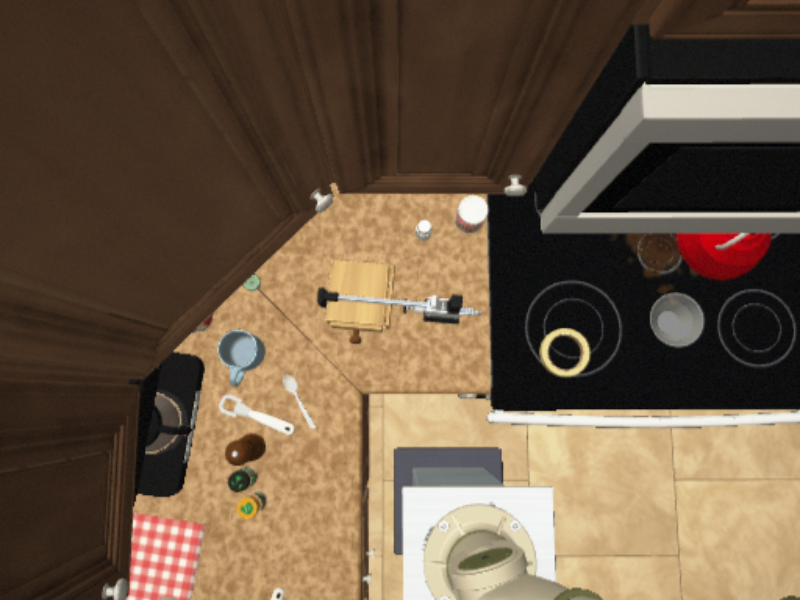

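The scene view shows the box at about (388,308) px, its knob at (345,309), and the clamp handle at (395,340). In the top view the box is at (360,295), the knob at (355,337), and the handle and trigger at about (455,303) and (430,303). Next I'll measure them using depth.

```bash
cat > m.py <<'E'
from h import *
d=dict(np.load('/tmp/top.npz')); P=cloud(d); c=d['color'].astype(int)
hsv=cv2.cvtColor(d['color'],cv2.COLOR_RGB2HSV)
roi=np.zeros(P.shape[:2],bool); roi[155:225,195:312]=1
z=P[...,2]
print('table z',np.median(z[225:245,240:300]), 'cab z', z[60,60],z[60,280],z[150,390])
def st(n,m):
    p=P[m]; print(n,m.sum(),'mean',p.mean(0).round(4),'lo',np.percentile(p,3,0).round(3),'hi',np.percentile(p,97,0).round(3))
bt=roi&(abs(z-.072)<.006)&(hsv[...,1]>70); st('boxtop',bt)
v,u=np.nonzero(bt); p=P[bt][:,:2].astype(np.float32)
r=cv2.minAreaRect(p); print(r)
for a,b in((.16,.2),(.14,.16),(.12,.14),(.1,.12),(.085,.1)):
    m=roi&(z>a)&(z<b)
    if m.sum()>3: st((a,b),m)
k=np.zeros_like(roi);k[205:225,220:235]=1
k&=(z>.03)&(z<.066)&(c.sum(-1)<260); st('knob',k)
# spine line
m=roi&(abs(z-.091)<.006)&(P[...,1]>P[bt][:,1].min()); q=P[m][:,:2].astype(np.float32); print('spine',cv2.fitLine(q,cv2.DIST_HUBER,0,.01,.01).ravel())
cv2.imwrite('pics/topz.png',cv2.resize(d['color'][150:230,190:320,::-1],(780,480),interpolation=cv2.INTER_CUBIC))
E
python3 m.py
```

```text
table z 0.0005212434754212799 cab z 1.0523078164231516 0.8258808192272269 -0.0033604691758124055
boxtop 1349 mean [0.5573 0.2503 0.0724] lo [0.494 0.186 0.067] hi [0.619 0.311 0.077]
((0.5541853308677673, 0.25675323605537415), (0.14846588671207428, 0.1381794959306717), 84.80416107177734)
(0.16, 0.2) 64 mean [0.523  0.0567 0.1744] lo [0.512 0.046 0.17 ] hi [0.536 0.067 0.179]
(0.14, 0.16) 34 mean [0.5251 0.0907 0.1508] lo [0.512 0.053 0.144] hi [0.537 0.103 0.156]
(0.12, 0.14) 17 mean [0.5213 0.0762 0.1299] lo [0.511 0.053 0.121] hi [0.533 0.094 0.135]
(0.1, 0.12) 29 mean [0.5226 0.105  0.106 ] lo [0.511 0.046 0.1  ] hi [0.548 0.318 0.118]
(0.085, 0.1) 327 mean [0.5365 0.204  0.0926] lo [0.511 0.06  0.086] hi [0.557 0.332 0.099]
knob 45 mean [0.4647 0.2586 0.053 ] lo [0.453 0.249 0.046] hi [0.482 0.268 0.061]
spine [0.08833878 0.9960905  0.54310316 0.27047905]
```

```bash
python3 - <<'E'
from h import *
d=dict(np.load('/tmp/scene.npz'));cv2.imwrite('pics/scz.png',cv2.resize(d['color'][165:270,205:345,::-1],(800,600),interpolation=cv2.INTER_CUBIC))
P=cloud(d); z=P[...,2]; roi=np.zeros(z.shape,bool); roi[165:270,205:345]=1
for a,b in((.165,.2),(.155,.165),(.145,.155),(.13,.14),(.115,.125),(.1,.11)):
    m=roi&(z>a)&(z<b)
    dk=m&(d['color'].sum(-1)<200)
    for n,q in(('all',m),('dark',dk),('bright',m&~dk)):
        if q.sum()>2: print(a,n,q.sum(),np.percentile(P[q],5,0).round(3),P[q].mean(0).round(4),np.percentile(P[q],95,0).round(3))
E
```

```text
0.165 all 71 [0.512 0.043 0.169] [0.5227 0.051  0.1736] [0.534 0.064 0.176]
0.165 dark 60 [0.512 0.042 0.169] [0.5224 0.0491 0.1734] [0.533 0.059 0.177]
0.165 bright 11 [0.513 0.057 0.172] [0.5243 0.0615 0.1744] [0.535 0.065 0.176]
0.155 all 31 [0.512 0.044 0.156] [0.5214 0.0468 0.1602] [0.533 0.052 0.165]
0.155 dark 31 [0.512 0.044 0.156] [0.5214 0.0468 0.1602] [0.533 0.052 0.165]
0.145 all 48 [0.512 0.044 0.146] [0.5239 0.0651 0.1505] [0.535 0.099 0.154]
0.145 dark 30 [0.512 0.043 0.146] [0.522  0.0464 0.1499] [0.534 0.052 0.154]
0.145 bright 18 [0.518 0.093 0.149] [0.5271 0.0963 0.1515] [0.538 0.102 0.154]
0.13 all 31 [0.512 0.043 0.13 ] [0.5217 0.0506 0.1345] [0.532 0.093 0.139]
0.13 dark 28 [0.512 0.043 0.13 ] [0.5221 0.046  0.1346] [0.533 0.05  0.139]
0.13 bright 3 [0.517 0.091 0.132] [0.518  0.0935 0.1334] [0.518 0.095 0.136]
0.115 all 31 [0.511 0.042 0.116] [0.5221 0.049  0.12  ] [0.534 0.071 0.124]
0.115 dark 29 [0.511 0.042 0.116] [0.5225 0.0462 0.1199] [0.534 0.052 0.124]
0.1 all 41 [0.512 0.041 0.1  ] [0.522  0.0463 0.104 ] [0.535 0.056 0.109]
0.1 dark 40 [0.512 0.041 0.1  ] [0.5216 0.0463 0.104 ] [0.534 0.056 0.109]
```

View pics/topz.png

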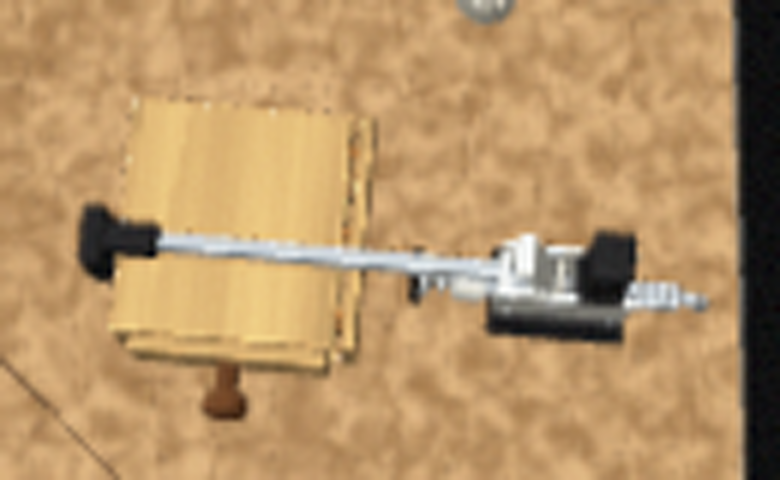

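View pics/scz.png

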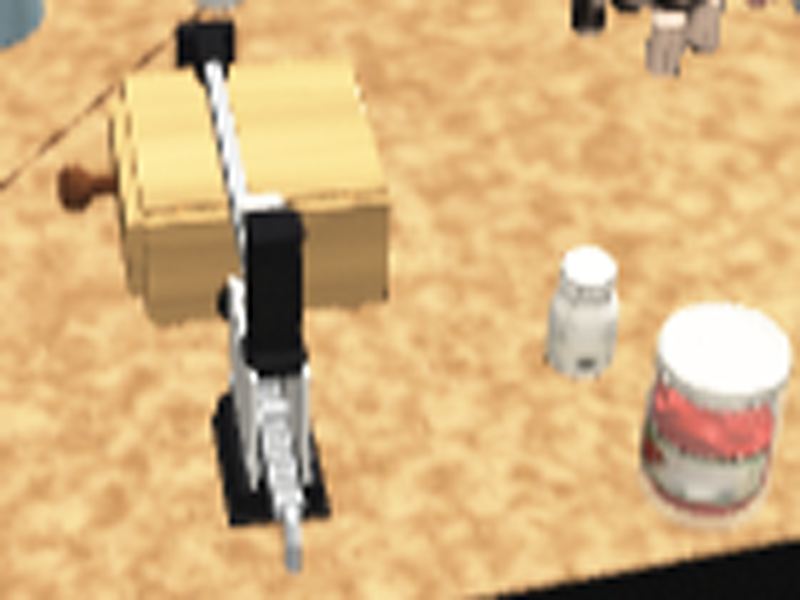

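The zoomed crops show the knob end at about (225,405) in the top crop, the handle top at (610,265), the trigger at (525,260), and the foot disc at (415,275). The spine gives a clamp yaw of about -0.088 rad. The handle is at about (0.522, 0.055) and the knob at (0.464, 0.259). I'll move to the knob first, taking an arc around the base.

```bash
cat > go.py <<'E'
import sys
from h import *
from scipy.spatial.transform import Rotation as Ro
s=env.read_state(); R=Ro.from_euler('xyz',s['eef_rot']).as_matrix()
t=np.array([float(a) for a in sys.argv[1:4]])
print('t',round(float(s['time']),2),'pos',np.round(s['position'],4),'rot',np.round(s['eef_rot'],3),'F',np.round(s['force'],1),'w',round(float(s['grip_width']),4),'g',round(float(s['gripper_force']),1))
print('units',np.round(R.T@(t-s['position'])/.025,2),'twist to -.0884',round(np.degrees(s['eef_rot'][2]+.0884)/5,2))
E
python3 -m handwheel '[[[1,-1,0],0.92],[[1,-1,0],0.92],[[1,-1,0],0.92],[[1,-1,0],0.9],[[1,-1,0],0],[[1,-1,0],0],[[1,-1,0],0],[[1,-1,0],0]]' 0 40; python3 go.py .42 -.2 .231
```

```text
time: 0.77
position: [0.3404, -0.4062, 0.2311]
eef_rot: [-3.141, 0.0, -0.089]
force: [0.3, -1.1, -0.5]
grip_width: 0.0859
gripper_force: 0.0
t 0.77 pos [ 0.3404 -0.4062  0.2311] rot [-3.141  0.    -0.089] F [ 0.3 -1.1 -0.5] w 0.0859 g 0.0
units [ 2.44 -8.5   0.01] twist to -.0884 -0.0
```

```bash
python3 -m handwheel '[[[0.4,-1,0],0],[[0.4,-1,0],0],[[0.4,-1,0],0],[[0.4,-1,0],0],[[0.4,-1,0],0],[[0.4,-1,0],0],[[0.4,-1,0],0],[[0.4,-1,0],0]]' >/dev/null; python3 -m handwheel '[[[-0.1,-1,0],0],[[-0.1,-1,0],0],[[-0.1,-1,0],0],[[-0.1,-1,0],0],[[-0.1,-1,0],0],[[-0.1,-1,0],0],[[-0.1,-1,0],0],[[-0.1,-1,0],0]]' >/dev/null; python3 -m handwheel '[[[-0.1,-1,0],0],[[-0.1,-1,0],0],[[-0.1,-1,0],0],[[-0.1,-1,0],0],[[-0.1,-1,0],0],[[-0.1,-1,0],0],[[-0.1,-1,0],0],[[-0.1,-1,0],0]]' >/dev/null;  python3 go.py .463 .258 .1; python3 - <<'E'
from h import *
d=snap('wrist'); print(d['tool_from_camera'],d['fov_y']); cv2.imwrite('pics/w1.png',d['color'][:,:,::-1])
E
```

```text
t 2.77 pos [0.432  0.1875 0.2311] rot [ 3.141  0.    -0.089] F [0.5 0.7 0.2] w 0.0854 g 0.0
units [ 0.99 -2.92  5.24] twist to -.0884 -0.0
[[-2.84688620e-04 -9.56224961e-01 -2.92632436e-01  7.48143001e-02]
 [ 9.99999819e-01 -1.17369402e-04 -5.89329808e-04  1.75398407e-04]
 [ 5.29185778e-04 -2.92632551e-01  9.56224822e-01 -1.42873370e-01]
 [ 0.00000000e+00  0.00000000e+00  0.00000000e+00  1.00000000e+00]] 66.59085871973119
```

View pics/w1.png

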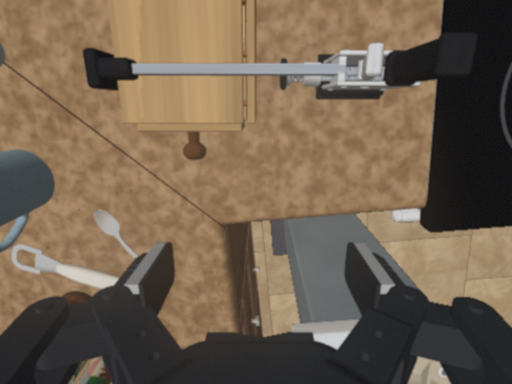

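The wrist view shows the knob at about (194,148), the spine level with the image rows (so the yaw is right), the foot disc at (283,75), and the panel edge at column 255. I'll refine from this depth image.

```bash
cat > wr.py <<'E'
from h import *
from scipy.spatial.transform import Rotation as Ro
def wcloud(d,s):
    T=np.array(d['tool_from_camera']); P=cloud(d)@T[:3,:3].T+T[:3,3]
    return P@Ro.from_euler('xyz',s['eef_rot']).as_matrix().T+s['position']
# box axes: u = clamp y
A=-0.0884; X=np.array([np.cos(A),np.sin(A)]); Y=np.array([-np.sin(A),np.cos(A)])
def cl(P): return np.stack([P[...,:2]@X,P[...,:2]@Y,P[...,2]],-1)
E
python3 - <<'E'
from wr import *
s=env.read_state(); d=dict(np.load('/tmp/wrist.npz')); P=wcloud(d,s); C=cl(P)
c=d['color'].astype(int)
def st(n,sl,cond):
    m=np.zeros(C.shape[:2],bool); m[sl]=1; m&=cond&(d['range_z']>0); 
    for nm,Q in(('world',P),('clamp',C)): print(n,nm,m.sum(),np.percentile(Q[m],3,0).round(4),np.median(Q[m],0).round(4),np.percentile(Q[m],97,0).round(4))
st('knob',np.s_[130:162,175:215],(C[...,2]>.02)&(c.sum(-1)<230))
st('knobhead',np.s_[140:162,175:215],(C[...,2]>.02)&(c.sum(-1)<230))
st('boxtop',np.s_[0:122,130:235],(abs(C[...,2]-.072)<.006))
st('handletop',np.s_[20:90,385:480],(C[...,2]>.16))
st('trigtop',np.s_[30:95,360:390],(C[...,2]>.142))
st('foot',np.s_[55:95,278:289],(C[...,2]>.02)&(C[...,2]<.06)&(c.sum(-1)<150))
st('panel',np.s_[0:122,247:256],(C[...,2]>.055))
E
```

```text
knob world 361 [0.4527 0.2529 0.0482] [0.4623 0.2609 0.0537] [0.4791 0.2716 0.0591]
knob clamp 361 [0.4276 0.2923 0.0482] [0.4375 0.3011 0.0537] [0.454  0.3113 0.0591]
knobhead world 285 [0.4525 0.2526 0.0485] [0.4602 0.2607 0.0555] [0.4708 0.2723 0.0591]
knobhead clamp 285 [0.4275 0.2922 0.0485] [0.4354 0.3005 0.0555] [0.4458 0.3116 0.0591]
boxtop world 11456 [0.4961 0.2095 0.0715] [0.5543 0.2565 0.0729] [0.5964 0.3062 0.0743]
boxtop clamp 11456 [0.4709 0.2575 0.0715] [0.5296 0.304  0.0729] [0.5719 0.3515 0.0743]
handletop world 1891 [0.5111 0.0508 0.1622] [0.5233 0.0635 0.1737] [0.5348 0.0718 0.1753]
handletop clamp 1891 [0.5035 0.0968 0.1622] [0.5156 0.1095 0.1737] [0.5274 0.1177 0.1753]
trigtop world 537 [0.5167 0.0987 0.1479] [0.5268 0.1041 0.1514] [0.5365 0.1085 0.1534]
trigtop clamp 537 [0.5056 0.1449 0.1479] [0.5155 0.1503 0.1514] [0.5254 0.1544 0.1534]
foot world 20 [0.5182 0.1584 0.0466] [0.5215 0.1609 0.0486] [0.5442 0.1629 0.0519]
foot clamp 20 [0.502  0.2051 0.0466] [0.5052 0.2069 0.0486] [0.5281 0.2084 0.0519]
panel world 1063 [0.4911 0.185  0.0709] [0.545  0.1915 0.0726] [0.591  0.1982 0.0918]
panel clamp 1063 [0.4721 0.2351 0.0709] [0.5257 0.2388 0.0726] [0.5721 0.2426 0.0918]
```

```bash
python3 -m handwheel '[[[0.4,-1,0],0],[[0.4,-1,0],0],[[0.1,-1,0],0],[[0,0,1],0],[[0,0,1],0],[[0,0,1],0],[[0,0,1],0],[[0,0,1],0]]' >/dev/null; python3 go.py .4614 .2618 .025
```

```text
t 3.48 pos [0.4611 0.2588 0.1049] rot [ 3.141e+00  1.000e-03 -8.800e-02] F [-0.7  0.3 -0.6] w 0.0854 g 0.0
units [ 0.   -0.12  3.19] twist to -.0884 -0.0
```

```bash
python3 -m handwheel '[[[0,-0.12,1],0],[[0,0,1],0],[[0,0,0.7],0],[[0,0,0.5],0],[[0,0,0],0]]' ; python3 -m handwheel '[[[0,0,0],0],[[0,0,0],0],[[0,0,0],0],[[0,0,0],0],[[0,0,0],0],[[0,0,0],0],[[0,0,0],0]]' 1 40;  python3 go.py .3917 .268 .025
```

```text
time: 3.9
position: [0.4601, 0.2609, 0.0236]
eef_rot: [3.139, 0.004, -0.089]
force: [-0.1, -0.4, 0.3]
grip_width: 0.0853
gripper_force: 0.0
time: 4.48
position: [0.4628, 0.2585, 0.0272]
eef_rot: [3.136, -0.001, -0.091]
force: [-2.5, -12.1, 12.4]
grip_width: 0.0231
gripper_force: 38.8
t 4.48 pos [0.4628 0.2585 0.0272] rot [ 3.136e+00 -1.000e-03 -9.100e-02] F [ -2.5 -12.1  12.4] w 0.0231 g 38.8
units [-2.87 -0.12  0.08] twist to -.0884 -0.04
```

```bash
python3 -m handwheel '[[[-0.3,0.1,-0.12],0],[[-0.4,0,0],0],[[-0.4,0,0],0],[[-0.4,0,0],0],[[-0.4,0,0],0],[[-0.4,0,0],0],[[-0.4,0,0],0],[[-0.2,0,0],0]]' ; python3 -m handwheel '[[[0,0,0],0],[[0,0,0],0]]';  python3 go.py .3917 .268 .025
```

```text
time: 5.15
position: [0.3933, 0.2648, 0.0302]
eef_rot: [-3.14, -0.008, -0.091]
force: [18.1, -2.1, -17.3]
grip_width: 0.0223
gripper_force: 40.1
time: 5.32
position: [0.393, 0.2648, 0.0303]
eef_rot: [-3.141, -0.007, -0.091]
force: [15.4, -2.5, -19.7]
grip_width: 0.0226
gripper_force: 40.5
t 5.32 pos [0.393  0.2648 0.0303] rot [-3.141 -0.007 -0.091] F [ 15.4  -2.5 -19.7] w 0.0226 g 40.5
units [-0.06 -0.12  0.21] twist to -.0884 -0.03
```

```bash
python3 -m handwheel '[[[0,0,0],0],[[0,0,0],0],[[0,0,0],0],[[0,0,0],0],[[0,0,0],0],[[0,0,-0.5],0],[[0,0,-1],0],[[0,0,-1],0]]' 0 >/dev/null; python3 -m handwheel '[[[0,0,-1],0],[[0,0,-1],0],[[0,0,-1],0],[[0,0,-1],0],[[0,0,-1],0],[[0,0,-1],0],[[0,0,-0.5],0],[[0,0,0],0]]'; python3 go.py .5244 .0775 .231
```

```text
time: 6.65
position: [0.3899, 0.2675, 0.2584]
eef_rot: [-3.139, -0.005, -0.088]
force: [0.7, 0.4, -0.3]
grip_width: 0.0856
gripper_force: 0.0
t 6.65 pos [0.3899 0.2675 0.2584] rot [-3.139 -0.005 -0.088] F [ 0.7  0.4 -0.3] w 0.0856 g 0.0
units [6.02 7.1  1.11] twist to -.0884 0.01
```

```bash
python3 -m handwheel '[[[0.6,0.9,0],0],[[0.6,0.9,0],0],[[0.6,0.9,0],0],[[0.6,0.9,0],0],[[0.6,0.9,0],0],[[0.6,0.9,0],0],[[0.6,0.9,0],0],[[0.6,0.8,0],0]]' >/dev/null; python3 -m handwheel '[[[0.6,0,0],0],[[0.6,0,0],0],[[0,0,0],0],[[0,0,0],0]]' ; python3 go.py .5244 .0775 .231; python3 - <<'E'
from wr import *
s=env.read_state(); d=snap('wrist'); cv2.imwrite('pics/w2.png',d['color'][:,:,::-1]); P=wcloud(d,s); C=cl(P); print(cl(s['position']).round(4))
t=snap('top'); Pt=cl(cloud(t)); sc=snap('scene'); Ps=cl(cloud(sc))
k=(Pt[...,2]>.03)&(Pt[...,2]<.066)&(t['color'].astype(int).sum(-1)<260)&(abs(Pt[...,0]-.37)<.05)&(abs(Pt[...,1]-.30)<.03)
print('knob',k.sum(),Pt[k].min(0) if k.any() else 0)
np.save('/tmp/C.npy',C)
cv2.imwrite('pics/t2.png',cv2.resize(t['color'][150:230,190:320,::-1],(780,480),interpolation=cv2.INTER_CUBIC))
E
```

```text
time: 7.65
position: [0.5226, 0.0763, 0.2538]
eef_rot: [-3.141, 0.002, -0.088]
force: [-0.3, 1.2, 0.5]
grip_width: 0.0856
gripper_force: 0.0
t 7.65 pos [0.5226 0.0763 0.2538] rot [-3.141e+00  2.000e-03 -8.800e-02] F [-0.3  1.2  0.5] w 0.0856 g 0.0
units [ 0.07 -0.05  0.91] twist to -.0884 0.0
[0.5138 0.1221 0.2538]
knob 47 [0.36511851 0.28927815 0.04489227]
```

View pics/w2.png

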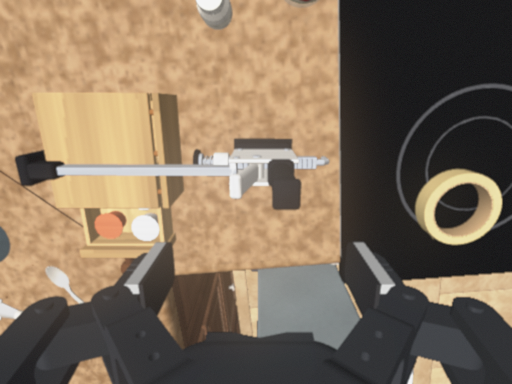

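The wrist view shows the drawer pulled out (front edge at rows 245–257), the handle top at about (286,192), the trigger top at (241,180), and the rod tail at (325,161). Next I'll check the drawer travel and the clamp positions.

```bash
python3 - <<'E'
from wr import *
d=dict(np.load('/tmp/wrist.npz')); C=np.load('/tmp/C.npy')
def st(n,sl,cond):
    m=np.zeros(C.shape[:2],bool); m[sl]=1; m&=cond&(d['range_z']>0)
    print(n,m.sum(),np.percentile(C[m],2,0).round(4),np.median(C[m],0).round(4),np.percentile(C[m],98,0).round(4))
z=C[...,2]
st('handletop',np.s_[150:215,262:305],z>.168)
st('handle>.15',np.s_[150:215,262:305],z>.15)
st('trigtop',np.s_[150:200,225:256],z>.142)
st('foot',np.s_[145:170,190:206],(z>.02)&(z<.065))
st('boxtop',np.s_[90:210,40:150],abs(z-.072)<.004)
st('drawerfront',np.s_[240:262,85:125],(z>.05)&(z<.08))
t=dict(np.load('/tmp/top.npz')); C=cl(cloud(t)); d=t; z=C[...,2]
st('top drawer',np.s_[200:235,205:245],(z>.05)&(z<.08)&(C[...,0]<.45)&(C[...,1]<.29))
for n in('top','scene'):
    t=dict(np.load('/tmp/%s.npz'%n)); C=cl(cloud(t)); d=t; z=C[...,2]
    for a,b in((.168,.2),(.12,.165)):
        m=(z>a)&(z<b)&(abs(C[...,0]-.515)<.03)&(C[...,1]>.07)&(C[...,1]<.17)
        if m.sum(): print(n,a,m.sum(),np.percentile(C[m],4,0).round(4),np.percentile(C[m],96,0).round(4))
E
```

```text
handletop 867 [0.5051 0.0895 0.1709] [0.5181 0.1005 0.1742] [0.5294 0.1111 0.1756]
handle>.15 966 [0.5051 0.0896 0.1533] [0.5194 0.1007 0.174 ] [0.5294 0.1111 0.1755]
trigtop 328 [0.5074 0.1366 0.1429] [0.5179 0.1421 0.1513] [0.5272 0.1479 0.1533]
foot 163 [0.5159 0.1883 0.0339] [0.523  0.1962 0.0474] [0.5317 0.2014 0.0543]
boxtop 10855 [0.4706 0.2451 0.0709] [0.5457 0.3019 0.0725] [0.5951 0.3588 0.074 ]
drawerfront 555 [0.3971 0.2968 0.0501] [0.4064 0.3223 0.0617] [0.4111 0.3468 0.0638]
top drawer 68 [0.3964 0.2459 0.0502] [0.4036 0.2655 0.0615] [0.4421 0.289  0.0679]
top 0.12 31 [0.5074 0.135  0.1336] [0.5241 0.1488 0.1539]
scene 0.168 69 [0.5047 0.0884 0.1696] [0.5275 0.1087 0.1766]
scene 0.12 158 [0.5047 0.0895 0.121 ] [0.5277 0.1438 0.1618]
```

```bash
python3 - <<'E'
from wr import *
t=dict(np.load('/tmp/top.npz')); C=cl(cloud(t))
print('mm/px row',(C[100+60,220,0]-C[170,220,0])*100, t['R'],t['t'])
for f in('topz','t2'):
    im=cv2.imread('pics/%s.png'%f).astype(int); c=im[360:,150:280] if f=='topz' else im[360:,150:290]
    m=(im[...,2]<150)&(im[...,2]-im[...,0]>30)&(im.sum(-1)<300); m[:340]=0; m[:,:120]=0; m[:,300:]=0
    v,u=np.nonzero(m); print(f,m.sum(),u.mean() if m.any() else 0,v.min(),v.max())
cv2.imwrite('pics/cmp.png',cv2.resize(np.hstack([cv2.imread('pics/topz.png')[200:,60:400],cv2.resize(t['color'][183:240,200:257,::-1],(342,342),interpolation=cv2.INTER_CUBIC)[:280,:340]]),(680,280)))
E
```

```text
mm/px row 5.039132120833678 [[-0.00259891 -0.99999498 -0.00181539]
 [-0.98914554  0.00283742 -0.14691169]
 [ 0.1469161   0.00141387 -0.98914795]] [0.17628098 0.55097296 1.39875045]
topz 2454 223.97432762836186 340 420
t2 315 182.0920634920635 340 479
```

View pics/cmp.png

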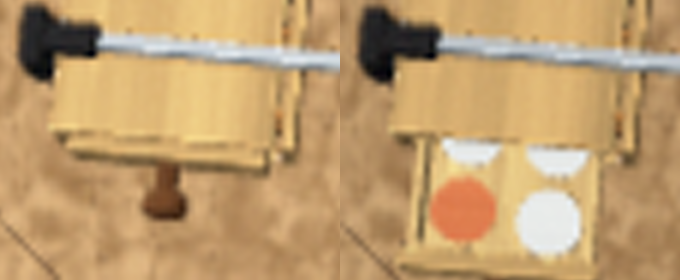

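The drawer appears to be only about 62 mm out, because the fingers slipped along the knob. I'll regrip more firmly and pull again.

```bash
python3 -m handwheel '[[[-0.6,-0.9,0],0],[[-0.6,-0.9,0],0],[[-0.6,-0.9,0],0],[[-0.7,-0.9,0],0],[[-0.7,-0.9,0],0],[[-0.7,-0.9,0],0],[[-0.7,-0.9,0],0],[[-0.7,-0.7,0],0]]' >/dev/null; python3 -m handwheel '[[[0,0,1],0],[[0,0,1],0],[[0,0,1],0],[[0,0,1],0],[[0,0,1],0],[[0,0,0],0],[[0,0,0],0]]';  python3 go.py .3994 .2643 .026;python3 - <<'E'
from wr import *
s=env.read_state(); d=snap('wrist'); C=cl(wcloud(d,s)); c=d['color'].astype(int); z=C[...,2]; print(cl(s['position']))
k=(z>.02)&(z<.066)&(c.sum(-1)<230)&(c[...,0]-c[...,2]>20)&(abs(C[...,1]-.3)<.025)&(C[...,0]<.40)&(C[...,0]>.34)
print('knob',k.sum(),np.percentile(C[k],[2,50,98],0).round(4)); v,u=np.nonzero(k); print(u.mean(),v.mean())
f=(z>.055)&(z<.08)&(abs(C[...,1]-.3)<.05)&(C[...,0]<.43)&(C[...,0]>.37); print('front',f.sum(),np.percentile(C[f],[1,50,99],0).round(4))
cv2.imwrite('pics/w3.png',d['color'][:,:,::-1])
E
```

```text
time: 9.05
position: [0.4053, 0.2618, 0.1291]
eef_rot: [3.14, 0.002, -0.088]
force: [-0.3, -0.2, 0.4]
grip_width: 0.0854
gripper_force: 0.0
t 9.05 pos [0.4053 0.2618 0.1291] rot [ 3.14e+00  2.00e-03 -8.80e-02] F [-0.3 -0.2  0.4] w 0.0854 g 0.0
units [-0.24 -0.09  4.13] twist to -.0884 0.01
[0.38060902 0.29651721 0.12912612]
knob 756 [[0.3668 0.2869 0.0464]
 [0.3776 0.2981 0.0535]
 [0.3921 0.3087 0.0584]]
257.12698412698415 203.6362433862434
front 2507 [[0.371  0.2512 0.0554]
 [0.4022 0.2995 0.0621]
 [0.4079 0.3489 0.0638]]
```

View pics/w3.png

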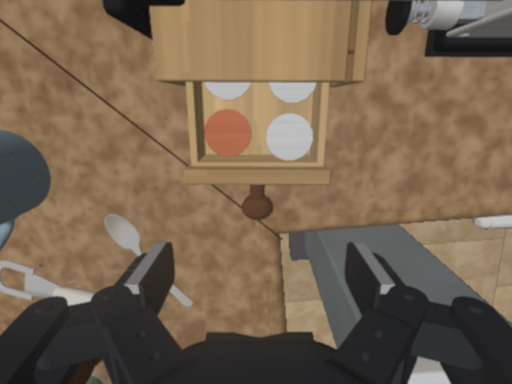

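The knob at (257,205) px has its tip at clamp x = 0.367, against 0.4276 at the start, so the drawer is about 61 mm out. I'll regrip at 90 N and pull about 9 mm or more, until the stop.

```bash
python3 -m handwheel '[[[-0.14,-0.08,1],0],[[0,0,1],0],[[0,0,1],0],[[0,0,0.8],0],[[0,0,0.3],0],[[0,0,0],0]]'|grep pos ; python3 -m handwheel '[[[0,0,0],0],[[0,0,0],0],[[0,0,0],0],[[0,0,0],0],[[0,0,0],0],[[0,0,0],0],[[0,0,0],0]]' 1 90;  python3 -m handwheel '[[[-0.1,0,0],0],[[-0.1,0,0],0],[[-0.1,0,0],0],[[0,0,0],0]]'; python3 go.py .3917 .268 .025
```

```text
position: [0.4032, 0.2643, 0.0269]
time: 10.18
position: [0.404, 0.2638, 0.0279]
eef_rot: [3.141, -0.002, -0.089]
force: [-1.8, -5.0, 10.1]
grip_width: 0.0215
gripper_force: 87.6
time: 10.52
position: [0.4035, 0.2638, 0.0282]
eef_rot: [-3.138, -0.012, -0.093]
force: [28.0, 0.5, -19.2]
grip_width: 0.0216
gripper_force: 89.8
t 10.52 pos [0.4035 0.2638 0.0282] rot [-3.138 -0.012 -0.093] F [ 28.    0.5 -19.2] w 0.0216 g 89.8
units [-0.49 -0.12  0.12] twist to -.0884 -0.06
```

It holds against 28 N without moving, and the front face now stands 71 mm ahead of the box front. So it is at its stop, and must have started about 9 mm open. I'll release and go to the clamp.

```bash
python3 -m handwheel '[[[0.15,0,0],0],[[0.1,0,0],0]]'|grep force; python3 -m handwheel '[[[0,0,0],0],[[0,0,0],0],[[0,0,0],0],[[0,0,0],0],[[0,0,0],0],[[0,0,-0.5],0],[[0,0,-1],0],[[0,0,-1],0]]' 0 40 >/dev/null; python3 -m handwheel '[[[0,0,-1],0],[[0,0,-1],0],[[0,0,-1],0],[[0,0,-1],0],[[0,0,-1],0],[[0,0,-1],0],[[0,0,-0.5],0],[[0,0,0],0]]'; python3 go.py .526 .0725 .254
```

```text
force: [-1.7, -3.9, 12.8]
gripper_force: 93.6
time: 12.02
position: [0.4026, 0.2658, 0.2559]
eef_rot: [-3.139, -0.005, -0.088]
force: [1.3, 0.9, 0.3]
grip_width: 0.0858
gripper_force: 0.0
t 12.02 pos [0.4026 0.2658 0.2559] rot [-3.139 -0.005 -0.088] F [1.3 0.9 0.3] w 0.0858 g 0.0
units [5.59 7.27 0.08] twist to -.0884 0.01
```

```bash
python3 -m handwheel '[[[0.7,0.9,0],0],[[0.7,0.9,0],0],[[0.7,0.9,0],0],[[0.7,0.9,0],0],[[0.7,0.9,0],0],[[0.7,0.9,0],0],[[0.7,0.9,0],0],[[0.7,0.9,0],0]]' >/dev/null; python3 -m handwheel '[[[0,0,0],0],[[0,0,0],0]]' >/dev/null; python3 go.py .526 .0725 .20; cat > look.py <<'E'
from wr import *
import sys
s=env.read_state(); d=snap('wrist'); C=cl(wcloud(d,s)); z=C[...,2]; print('tcp',cl(s['position']).round(4))
def st(n,m):
    m=m&(d['range_z']>0)
    if m.sum()>5: print(n,m.sum(),np.percentile(C[m],[2,50,98],0).round(4).tolist())
b=(C[...,0]>.49)&(C[...,0]<.545)
st('handle',b&(z>.168)&(z<.18)&(C[...,1]<.125)&(C[...,1]>.08))
st('trig',b&(z>.14)&(z<.156)&(C[...,1]<.16)&(C[...,1]>.125))
st('foot',b&(z>.03)&(z<.06)&(C[...,1]<.235)&(C[...,1]>.19))
st('panel',(z>.066)&(z<.075)&(C[...,0]>.53)&(C[...,0]<.59)&(C[...,1]>.22)&(C[...,1]<.25))
cv2.imwrite('pics/%s.png'%sys.argv[1],d['color'][:,:,::-1])
E
python3 look.py w4
```

```text
t 12.85 pos [0.5255 0.0711 0.2511] rot [-3.141e+00  2.000e-03 -9.200e-02] F [ 0.2  1.3 -0.2] w 0.0856 g 0.0
units [ 0.02 -0.06  2.05] twist to -.0884 -0.04
tcp [0.5172 0.1172 0.2511]
handle 871 [[0.5051, 0.0896, 0.1712], [0.5179, 0.1006, 0.1741], [0.5295, 0.111, 0.1756]]
trig 362 [[0.5072, 0.1355, 0.1407], [0.5181, 0.1415, 0.1514], [0.5274, 0.148, 0.1533]]
foot 427 [[0.4914, 0.1918, 0.0311], [0.5238, 0.2284, 0.0471], [0.5435, 0.229, 0.0593]]
panel 1133 [[0.5312, 0.2284, 0.0667], [0.5617, 0.2404, 0.0722], [0.5888, 0.2495, 0.0738]]
```

```bash
python3 -m handwheel '[[[0,-0.06,0.8],0],[[0,0,0.8],0],[[0,0,0.8],0],[[0,0,0.8],0],[[0,0,0.8],0],[[0,0,0.8],0],[[0,0,0.6],0],[[0,0,0],0]]'; python3 look.py w5
```

```text
time: 13.57
position: [0.5227, 0.0755, 0.1139]
eef_rot: [3.141, 0.005, -0.086]
force: [0.4, -0.2, -1.0]
grip_width: 0.0856
gripper_force: 0.0
tcp [0.514  0.1214 0.1139]
handle 3844 [[0.5086, 0.0826, 0.1694], [0.5226, 0.0998, 0.174], [0.5301, 0.1114, 0.1771]]
trig 1549 [[0.5082, 0.1358, 0.1405], [0.5201, 0.1412, 0.1511], [0.528, 0.1478, 0.1532]]
foot 1532 [[0.4924, 0.1918, 0.0309], [0.5245, 0.2284, 0.0472], [0.5437, 0.2293, 0.0595]]
panel 3683 [[0.5314, 0.2282, 0.0666], [0.5622, 0.2402, 0.072], [0.5893, 0.2496, 0.0736]]
```

View pics/w5.png

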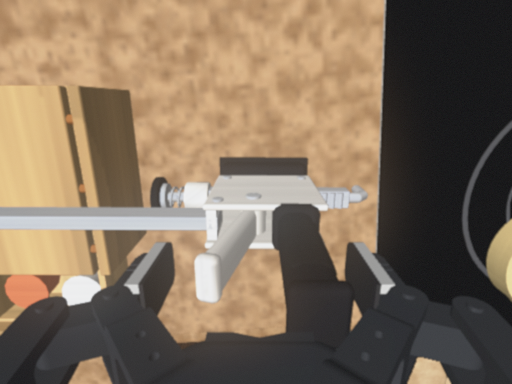

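The view is clear: trigger top at (210,275), handle at (310,280), foot disc at (160,193), rod tail at (362,193). I'll centre for the squeeze and make the first stroke.

```bash
cat > tr.py <<'E'
# rod tracking in wrist view: tail and foot disc, referenced to clamp coordinates at rod height
from wr import *
s=env.read_state(); d=snap('wrist'); C=cl(wcloud(d,s)); z=C[...,2]; c=d['color'].astype(int)
ok=d['range_z']>0
m=ok&(C[...,0]>.515)&(C[...,0]<.55)&(C[...,1]<.085)&(C[...,1]>-.02)&(z>.015)&(z<.07)
f=ok&(C[...,0]>.515)&(C[...,0]<.56)&(C[...,1]>.18)&(C[...,1]<.245)&(z>.028)&(z<.056)&(c.sum(-1)<110)&(c.max(-1)-c.min(-1)<25)
v,u=np.nonzero(m)
print('t',round(float(s['time']),2),'tcp',cl(s['position']).round(4),'F',np.round(s['force'],1),'w',round(float(s['grip_width']),4),'g',round(float(s['gripper_force']),1))
print('tail n',m.sum(),'ymin',np.percentile(C[m][:,1],[1,3,10]).round(4))
if f.sum(): print('foot n',f.sum(),'y',np.percentile(C[f][:,1],[5,50,95]).round(4))
t=ok&(C[...,0]>.49)&(C[...,0]<.545)&(z>.146)&(z<.16)&(C[...,1]<.16)&(C[...,1]>.113)
if t.sum()>5: print('trig',np.median(C[t],0).round(4))
p=ok&(z>.066)&(z<.075)&(C[...,0]>.53)&(C[...,0]<.59)&(C[...,1]>.22)&(C[...,1]<.25)
print('panel',np.percentile(C[p][:,1],[1,5]).round(4))
E
python3 -m handwheel '[[[0.14,0.25,0],0],[[0,0.22,0],0],[[0,0,0],0]]' >/dev/null; python3 tr.py; python3 -m handwheel '[[[0,0,0],0],[[0,0,0],0],[[0,0,0],0],[[0,0,0],0],[[0,0,0],0],[[0,0,0],0],[[0,0,0],0]]' 1 40 >/dev/null; python3 tr.py;python3 -m handwheel '[[[0,0,0],0],[[0,0,0],0],[[0,0,0],0],[[0,0,0],0]]' >/dev/null; python3 tr.py
```

```text
t 13.87 tcp [0.5215 0.1072 0.1181] F [-0.1 -0.7  0.8] w 0.0855 g 0.0
tail n 776 ymin [0.0361 0.0375 0.0408]
trig [0.5221 0.1461 0.1517]
panel [0.228  0.2284]
t 14.5 tcp [0.5209 0.1087 0.1178] F [-4.4 -1.6 10.9] w 0.0354 g 36.4
tail n 672 ymin [0.0419 0.0431 0.0461]
trig [0.5228 0.123  0.1538]
panel [0.228  0.2285]
t 14.88 tcp [0.5209 0.1087 0.1178] F [-3.3 -1.1  7.3] w 0.0351 g 36.2
tail n 669 ymin [0.0416 0.0429 0.0458]
trig [0.5228 0.123  0.1537]
panel [0.228  0.2284]
```

The first stroke advanced the rod about 5.6 mm. On to the next strokes, checking each one.

```bash
python3 -m handwheel '[[[0,0,0],0],[[0,0,0],0],[[0,0,0],0],[[0,0,0],0],[[0,0,0],0],[[0,0,0],0],[[0,0,0],0],[[0,0,0],0]]' 0 40 >/dev/null; python3 tr.py; python3 -m handwheel '[[[0,0,0],0],[[0,0,0],0],[[0,0,0],0],[[0,0,0],0],[[0,0,0],0],[[0,0,0],0],[[0,0,0],0],[[0,0,0],0]]' 1 40 >/dev/null; python3 tr.py; python3 - <<'E'
from h import *
from wr import *
d=dict(np.load('/tmp/wrist.npz')); s=env.read_state(); C=cl(wcloud(d,s))
for u in range(100,200,5): print(u,d['color'][193,u],C[193,u].round(3))
E
```

```text
t 15.6 tcp [0.5205 0.1084 0.1168] F [ 0.3 -0.4  0.4] w 0.0854 g 0.0
tail n 670 ymin [0.0417 0.0431 0.0459]
trig [0.5216 0.1459 0.1517]
panel [0.228  0.2284]
t 16.32 tcp [0.5209 0.1086 0.1177] F [-1.4 -1.5  5.4] w 0.0347 g 35.5
tail n 561 ymin [0.0477 0.0485 0.051 ]
trig [0.5228 0.123  0.1538]
panel [0.2279 0.2284]
100 [111  92  69] [0.53  0.228 0.051]
105 [113  93  69] [0.528 0.228 0.045]
110 [118  97  73] [0.526 0.229 0.036]
115 [117  97  74] [0.523 0.228 0.029]
120 [114  95  73] [0.521 0.229 0.02 ]
125 [75 69 65] [0.529 0.211 0.048]
130 [68 62 57] [0.529 0.208 0.046]
135 [199 199 200] [0.527 0.206 0.042]
140 [113 111 108] [0.526 0.204 0.037]
145 [217 178 141] [0.514 0.215 0.   ]
150 [203 164 126] [0.515 0.21  0.002]
155 [214 195 176] [0.514 0.206 0.   ]
160 [241 241 239] [0.528 0.186 0.043]
165 [241 241 238] [0.528 0.182 0.043]
170 [240 238 235] [0.527 0.179 0.042]
175 [238 236 232] [0.527 0.175 0.042]
180 [138 135 129] [0.526 0.172 0.038]
185 [210 175 141] [ 0.514  0.178 -0.   ]
190 [203 170 139] [ 0.514  0.174 -0.001]
195 [204 171 139] [0.515 0.169 0.001]
```

```bash
sed -i 's/(c.sum(-1)<110)&(c.max(-1)-c.min(-1)<25)/(c.sum(-1)<225)\&(c.max(-1)-c.min(-1)<25)/' tr.py
for i in 3 4; do python3 -m handwheel '[[[0,0,0],0],[[0,0,0],0],[[0,0,0],0],[[0,0,0],0],[[0,0,0],0],[[0,0,0],0],[[0,0,0],0],[[0,0,0],0]]' 0 40 >/dev/null; python3 -m handwheel '[[[0,0,0],0],[[0,0,0],0],[[0,0,0],0],[[0,0,0],0],[[0,0,0],0],[[0,0,0],0],[[0,0,0],0],[[0,0,0],0]]' 1 40 >/dev/null; python3 tr.py; done
```

```text
t 17.7 tcp [0.5209 0.1086 0.1177] F [-2.  -0.7  5. ] w 0.035 g 35.5
tail n 444 ymin [0.0533 0.0543 0.0563]
foot n 253 y [0.2138 0.2155 0.2184]
trig [0.5227 0.1231 0.1537]
panel [0.2279 0.2284]
t 19.08 tcp [0.521  0.1087 0.1177] F [-2.7 -0.8  6.2] w 0.035 g 35.5
tail n 346 ymin [0.0591 0.06   0.0618]
foot n 272 y [0.2197 0.2213 0.2246]
trig [0.5229 0.123  0.1538]
panel [0.228  0.2284]
```

```bash
python3 -m handwheel '[[[0,0,0],0],[[0,0,0],0],[[0,0,0],0],[[0,0,0],0],[[0,0,0],0],[[0,0,0],0],[[0,0,0],0],[[0,0,0],0]]' 0 40 >/dev/null; python3 tr.py; python3 -m handwheel '[[[0,0,0],0],[[0,0,0],0],[[0,0,0],0],[[0,0,0],0],[[0,0,0],0],[[0,0,0],0],[[0,0,0],0],[[0,0,0],0]]' 1 40 >/dev/null; python3 tr.py
```

```text
t 19.8 tcp [0.5205 0.1083 0.1168] F [-0.   0.2 -0.5] w 0.0855 g 0.0
tail n 343 ymin [0.0589 0.0597 0.0617]
foot n 288 y [0.2197 0.2213 0.225 ]
trig [0.5216 0.1459 0.1517]
panel [0.2279 0.2284]
t 20.52 tcp [0.5209 0.1087 0.1178] F [-0.  -1.1  7.4] w 0.0352 g 35.9
tail n 274 ymin [0.0648 0.0654 0.0667]
foot n 272 y [0.2249 0.2265 0.2298]
trig [0.5227 0.123  0.1538]
panel [0.2304 0.2309]
```

The panel has moved in 2.5 mm, leaving about 1.5 mm. The sixth full stroke should seat it and leave about 4.5 mm of spring compression. I'll make that stroke and hold.

```bash
python3 -m handwheel '[[[0,0,0],0],[[0,0,0],0],[[0,0,0],0],[[0,0,0],0],[[0,0,0],0],[[0,0,0],0],[[0,0,0],0],[[0,0,0],0]]' 0 40 >/dev/null; python3 tr.py; python3 -m handwheel '[[[0,0,0],0],[[0,0,0],0],[[0,0,0],0],[[0,0,0],0],[[0,0,0],0],[[0,0,0],0],[[0,0,0],0],[[0,0,0],0]]' 1 50 >/dev/null; python3 tr.py; python3 -m handwheel '[[[0,0,0],0],[[0,0,0],0],[[0,0,0],0],[[0,0,0],0]]' >/dev/null; python3 tr.py; python3 - <<'E'
from h import *
a=np.load('/tmp/wrist.npz')['color'][:,:,::-1]; d=snap('scene')['color'][130:290,190:345,::-1]
cv2.imwrite('pics/fin.png',np.hstack([cv2.resize(a,(440,330)),cv2.resize(d,(320,330))]))
E
```

```text
t 21.23 tcp [0.5205 0.1084 0.1168] F [ 0.3 -0.5 -0.5] w 0.0856 g 0.0
tail n 275 ymin [0.0645 0.0653 0.0666]
foot n 303 y [0.2249 0.2267 0.2303]
trig [0.5217 0.146  0.1517]
panel [0.2304 0.2308]
t 21.95 tcp [0.5211 0.1085 0.1182] F [-3.3 -2.3 11.9] w 0.0345 g 48.0
tail n 211 ymin [0.0694 0.0702 0.0713]
foot n 276 y [0.2266 0.2281 0.2317]
trig [0.523  0.1229 0.1537]
panel [0.232  0.2324]
t 22.33 tcp [0.5211 0.1085 0.1182] F [-4.3 -2.7 12.1] w 0.0348 g 48.0
tail n 211 ymin [0.0695 0.0701 0.0714]
foot n 278 y [0.2266 0.2281 0.2315]
trig [0.5229 0.1229 0.1537]
panel [0.2319 0.2324]
```

View pics/fin.png

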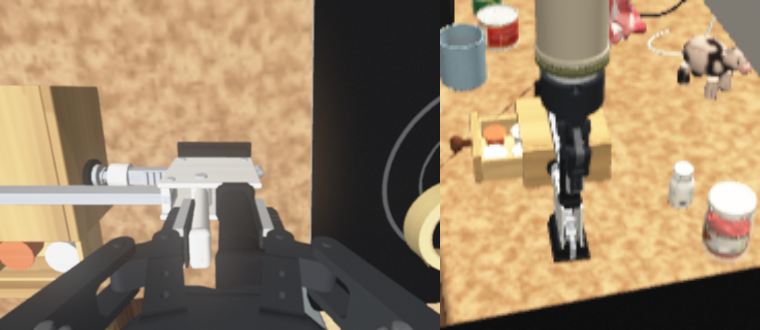

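The panel has moved 4.0 mm in, so it is home. The spring is shortened by about 4 mm, the trigger is held squeezed, the drawer is out and the bystanders are untouched. I'll hand in now.

```bash
python3 -c "
from station import env; print(env.sign_off())"
```

```text
the job is handed in; nothing more can be done
None
```

I handed the job in at about 22 s: drawer at its stop (judged by feel and camera), panel measured 4.0 mm in (home), foot spring shortened by roughly 4 mm, trigger still held squeezed, and nothing nearby knocked.

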